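# Function check of the bench emergency stop

## Robot

A 6-joint arm with a two-finger parallel gripper is mounted at the origin on the work surface. World frame = base frame: x ahead of the robot, y to its left, z up, the work surface at z = 0. Lengths are in mm, angles in rad, forces in N, time in s.
With the tool pointing down it reaches from about 350 to 775 mm from the base axis. Payload 7.3 kg.
Tool frame: the origin (TCP) lies at the very end of the fingers, on their centre line; the grasp point (between the pads) lies 19 mm behind it; z points along the fingers, y is the line along which they close (so a half turn about z gives the same grasp; the last joint's range is limited). The gripper opens to 92 mm and grips with 3 to 60 N. Pads are 19 mm wide; open, the fingers measure 130 mm over their backs; the gripper's body (75 mm by 190 mm) begins 47 mm behind the grasp point.
Start: joints at [1.142, 0.342, 1.524, -0, 1.275, -0.146], TCP at [146.484, 504.17, 226.741] pointing down, gripper open.
Joint ranges: [-2.53, 2.53], [-0.77, 2.02], [0.04, 2.7], [-1, 4.14], [0.28, 2.66], [-3.11, 3.11]. Speed limits (rad/s): [2.57, 2.57, 3.14, 3.14, 3.14, 3.14].

## Interface

Orientations are given as [roll, pitch, yaw] about the fixed x, y, z axes, in that order (R = Rz(yaw) Ry(pitch) Rx(roll)).
In Python, from plant import get_obs, capture, close_job gives the robot as it stands. The module is installed in compiled form; this text tells all that it offers.
- The arm moves only by the shell command python3 -m handwheel 'ROWS'. ROWS is JSON, a list of rows, each a list of 3 entries, a list of its own where there are three numbers: the turn, a rotation vector about the tool's x, y, z in degrees, then the shift along the tool's x, y, z in m, then the opening, from 0 (shut) to 1 (fully open). A call has 1 to 12 rows; each row is the pose to reach, as a shift and turn from the pose commanded when the call began, along the tool's axes at that moment; what a row does not reach only later rows make up. A row lasts 1/10 s, in which the tool goes at most 50 mm and 8.59 degrees, less where a joint would pass 70% of its speed; a pose out of reach is approached as far as the arm can. A call with a gripper value outside its range is refused whole. The fingers move at their own pace and stop on an object; the grip force is fixed at half the most. Time passes only in rows, so rows that repeat a pose let the fingers close. It gives the time, the measured TCP pose, the force, the opening and the grip force at its end, in the units of the state.
- get_obs(): the state, without advancing time (a new reading comes with each control period).
- capture(name): name is "scene" or "top" or "wrist"; returns a dict with "image" (400x640x3 uint8, red, green, blue), "depth" (400x640 float32, mm along the optical axis (not along the pixel's ray), 0 where there is no reading), "fx", "fy", "cx", "cy" (pixels), "camera_from_world" (4x4, takes a point from world to camera coordinates). Camera axes: x right, y down, z forward; pixel columns grow to the right and rows downward; lengths in mm; the calibration is good to about 2 mm. A picture is of the moment at which its call begins.
- close_job(): hands the job in; it is judged then, once.
The state is a dict: "time": time; "joint_positions": joint angles; "dq": joint speeds; "tau": joint torques, N m; "tool_pos": TCP position; "tcp_rot": TCP orientation; "contact_force": force on the tool from outside, world axes, zero at the start; "moment": the same for the moment, N m; "grip_width": finger opening in mm; "finger_force": force on a finger pad.
Only numpy, scipy, OpenCV 4.12 (cv2) and the standard library are available. Lean on these libraries where they do the work, as an engineer would, in place of code of your own. Each camera call takes 0.05 s, during which the arm holds its last target. There are 200 camera calls.

## Task

Check the red emergency-stop button on the yellow-topped box: with the fingertips, push it in until it latches and let go of it so that it is seen to stay in by itself, then twist it clockwise (seen from above) by pushing one side of its turning bar until it unlatches, and leave it popped out and turned back. Do not pinch the bar between the fingers; leave the green start button and the other things on the bench as they are.

Things in the scene. Friction and masses are not known exactly. Their poses are not given: they have to be found in the camera images.
- station: Emergency-stop box, grey with a yellow top, 80 x 80 mm, 70 mm high, screwed to the bench (fixed). Origin at the centre of its underside, z up; the button's axis is its z axis. Its x axis lies along the turning bar when the button is not twisted.
- mushroom: Red mushroom head, 64 mm in diameter, 14 mm thick; origin on the axis at the centre of its underside, 86 mm above the bench when out. On its flat top, along the head's own x axis, stands a turning bar 58 mm long, centred: a red core 6 mm thick, its top (white line) 36 mm above the origin, with a dark red cheek 4 mm thick on each side (tops 31 mm above the origin): 14 mm thick in all.
- cheek_l: Dark red cheek on the +y side of the turning bar (head's own axes), its outer face 7 mm from the bar's middle plane, 56 mm long; same origin and axes as the mushroom. Touching both cheeks hard at the same time counts as pinching the bar.
- cheek_r: Dark red cheek on the -y side of the turning bar, otherwise the same as cheek_l, mirrored.
- bar_top (a point): Middle of the top of the turning bar, on the button's axis: 122 mm above the bench when out, about 115 mm when latched. Pushing straight down here presses the button.
- bar_end (a point): Top of the turning bar 28 mm from the axis, towards the head's own +x end.
- stop_press (a joint): How far the button is pushed in, m: 0 out, 0.009 full stroke. It latches when pushed past about 0.008, best to the end of the stroke; when let go it then stays at about 0.007. A spring pushes it out with 3 to 4 N; getting past the latch takes about 8 N. When the latch is released it pops out to 0 (7 mm), also while the bar is still being pushed.
- stop_twist (a joint): How far the head is twisted clockwise seen from above, rad: 0 at rest, 0.9 at the end stop. The latch is released at 0.4 to 0.5 rad. Takes up to about 0.07 N m (some 3 N near the end of the bar); a weak spring turns it back to 0 when let go. The bar's sides are smooth plastic.
- start_box: Grey box with the green start button, 70 x 70 mm, 45 mm high, fixed to the bench; origin at the centre of its underside. Leave it alone.
- start_button (a joint): How far the green start button (26 mm across, its top 67 mm above the bench) is pressed, m: 0 out, 0.005 full. Must not be pressed.
- multimeter: Green digital multimeter lying on its back, 75 x 150 x 34 mm (40 mm at the dial), loose; origin at the centre of its underside. Leave it alone.
- spray_can: Red spray can, 54 mm in diameter, 150 mm high, standing loose; origin at the centre of its base. Leave it alone.
- screwdriver: Screwdriver with a red handle lying loose on the bench between the other things, 180 mm long along its x axis. Leave it alone.
Things that resemble listed ones, but are neither listed nor needed, are in the scene too. What is shaped like the station but blue or turquoise is not meant.

How it is judged:
By the outcome, as a careful person would: the job done as asked, in the order asked, and still so for the second after the job is handed in, with the robot touching nothing.
It also fails if it takes over 48 s, if anything falls off the work surface, if the arm or the gripper's body presses on something with over 40 N, if the wrist force passes 120 N, or if a joint passes its speed limit or range.

## Working session

There is one attempt and no reset: what is moved stays moved. The work goes in short steps, Python scripts to look and compute and a shell command to move; the robot and the scene stay as the last step left them, time stands still between calls to the robot, and variables do not carry over. Pictures are saved under pics/ and viewed, at most 10 in all, crops included, and the job is handed in when it is done.

```bash
mkdir -p pics; python3 - <<'E'
from plant import *
import cv2,numpy as np,pickle
o=get_obs();print({k:np.round(v,3).tolist() for k,v in o.items()})
for n in("scene","top"):
    c=capture(n);pickle.dump(c,open(n+".pkl","wb"));cv2.imwrite(f"pics/{n}1.png",c["image"][...,::-1])
    print(n,c["fx"],np.round(c["camera_from_world"],3).tolist())
E
```

```text
{'time': 0.0, 'joint_positions': [1.142, 0.343, 1.525, 0.0, 1.275, -0.146], 'dq': [0.0, 0.0, -0.0, -0.002, 0.002, -0.0], 'tau': [-0.0, -43.125, -24.422, 0.072, 0.056, -0.0], 'tool_pos': [146.286, 503.758, 226.01], 'tcp_rot': [-3.14, -0.0, 2.859], 'contact_force': [-0.248, -0.902, -0.625], 'moment': [0.022, 0.02, 0.059], 'finger_force': 0.0, 'grip_width': 91.84}
scene 383.19525135535224 [[-0.217, 0.976, 0.007, 127.807], [0.61, 0.141, -0.78, -269.518], [-0.762, -0.165, -0.626, 1386.252], [0.0, 0.0, 0.0, 1.0]]
top 383.8593185176406 [[0.024, -1.0, 0.01, -24.864], [-0.998, -0.024, -0.052, 538.137], [0.053, -0.009, -0.999, 883.533], [0.0, 0.0, 0.0, 1.0]]
```

View pics/top1.png

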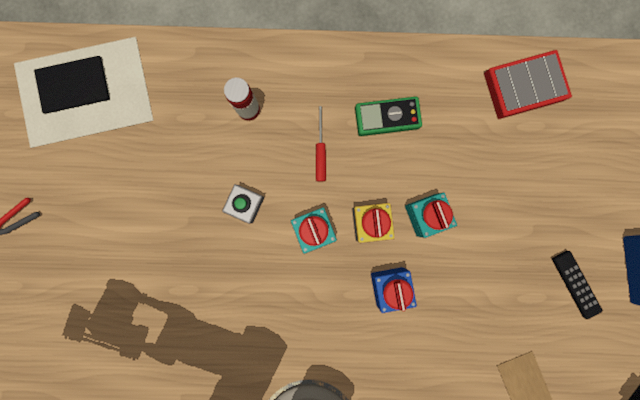

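View pics/scene1.png

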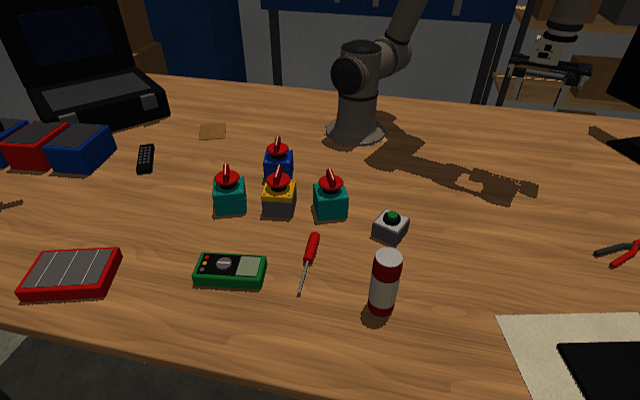

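The top view shows these look-alikes: turquoise boxes at (314,230) and (438,213), a blue box at (398,292), and the yellow-topped box at (376,222). I choose the yellow one. It sits behind (314,230)/(438,213) in the scene view, at about (278,190).

```bash
cat > h.py <<'E'
import numpy as np,cv2
def ray(c,uv,z):
    M=np.linalg.inv(c["camera_from_world"]);d=M[:3,:3]@[(uv[0]-c["cx"])/c["fx"],(uv[1]-c["cy"])/c["fy"],1];o=M[:3,3]
    return o+d*(z-o[2])/d[2]
def px(c,p):
    q=np.array(c["camera_from_world"])@[*p,1];return c["fx"]*q[0]/q[2]+c["cx"],c["fy"]*q[1]/q[2]+c["cy"]
def measure(c,u0,v0,r):
    """yellow rect, red head, white line around pixel (u0,v0)"""
    im=c["image"];h=cv2.cvtColor(im,cv2.COLOR_RGB2HSV);H,S,V=[h[...,i].astype(int) for i in range(3)]
    w=np.zeros(H.shape,bool);w[max(0,v0-r):v0+r,max(0,u0-r):u0+r]=1
    def big(m):
        cs=cv2.findContours((m&w).astype('uint8'),cv2.RETR_EXTERNAL,cv2.CHAIN_APPROX_NONE)[0]
        return max(cs,key=cv2.contourArea) if cs else None
    ye=(H>20)&(H<35)&(S>150)&(V>90); red=((H<6)|(H>172))&(S>150)&(V>60); wh=(S<110)&(V>140)
    P=lambda uv,z:np.round(ray(c,uv,z),1)
    pts=np.argwhere(ye&w)[:,::-1].astype(np.float32)
    hull=cv2.convexHull(pts);W=np.array([ray(c,p[0],70)[:2] for p in hull],np.float32)
    print("yellow rect",cv2.minAreaRect(W))
    k=big(red);W=np.array([ray(c,p[0],100)[:2] for p in k],np.float32);print("head circle z100",cv2.minEnclosingCircle(W),"ellipse",cv2.fitEllipse(W))
    hm=np.zeros(H.shape,'uint8');cv2.drawContours(hm,[cv2.convexHull(k)],-1,1,-1)
    q=np.argwhere(wh&w&(hm>0))[:,::-1]
    W=np.array([ray(c,p,122)[:2] for p in q],np.float32);r=cv2.minAreaRect(W)
    vx,vy,x,y=cv2.fitLine(W,cv2.DIST_L2,0,.01,.01).ravel();print("white n",len(q),"rect",r,"mean",W.mean(0),"angle",np.degrees(np.arctan2(vy,vx)))
E
python3 - <<'E'
from h import *
import pickle
c=pickle.load(open("top.pkl","rb"));measure(c,376,222,24)
cv2.imwrite("pics/crop1.png",cv2.resize(c["image"][190:255,335:420,::-1],None,fx=8,fy=8,interpolation=cv2.INTER_NEAREST)[:600,:680])
s=pickle.load(open("scene.pkl","rb"))
for uv in((376,222),):
    p=ray(c,uv,122);print(p,px(s,p))
for uv,z in(((242,203),67),((314,230),122),((438,213),122),((398,292),122)):print(ray(c,uv,z))
E
```

```text
yellow rect ((483.4381103515625, -132.7716064453125), (79.61381530761719, 79.86175537109375), 7.524672031402588)
head circle z100 ((483.17584228515625, -130.56521606445312), 29.092594146728516) ellipse ((481.8287658691406, -120.88733673095703), (31.775421142578125, 61.777427673339844), 97.66510772705078)
white n 7 rect ((482.502685546875, -131.57620239257812), (37.08373260498047, 0.48063743114471436), 7.640305995941162) mean [ 480.72833 -131.77971] angle 7.7675843
[ 484.46550989 -129.37135199  122.        ] (np.float64(278.4582136263993), np.float64(170.18335256175817))
[518.6810339  157.04490761  67.        ]
[465.12316647  -2.47149094 122.        ]
[ 505.97286339 -256.95712502  122.        ]
[ 343.32764648 -176.46508836  122.        ]
```

View pics/crop1.png

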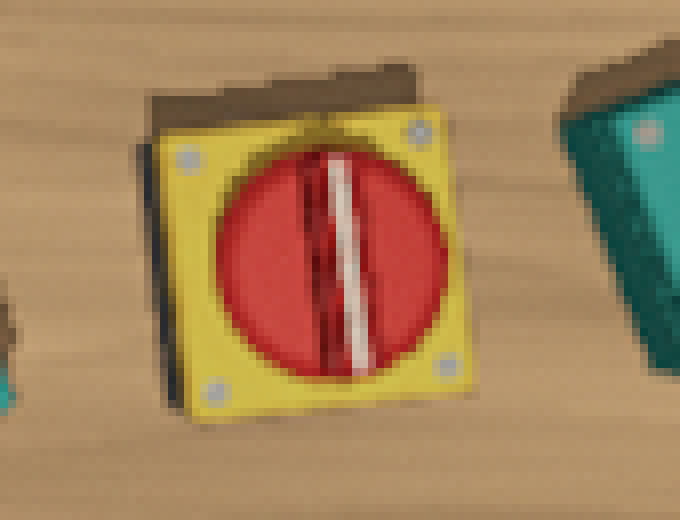

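The crop confirms the yellow-topped station at top pixel (376,222). It has an 80×80 mm top and a white bar line at about 7.6° to world x. Centre is ≈ (483, −132). Moving above it with the fingers closed.

```bash
python3 -m handwheel '[[[0,0,-24],[-0.501,-0.517,0.02],0],[[0,0,-24],[-0.501,-0.517,0.02],0],[[0,0,-24],[-0.501,-0.517,0.02],0],[[0,0,-24],[-0.501,-0.517,0.02],0],[[0,0,-24],[-0.501,-0.517,0.02],0],[[0,0,-24],[-0.501,-0.517,0.02],0],[[0,0,-24],[-0.501,-0.517,0.02],0],[[0,0,-24],[-0.501,-0.517,0.02],0],[[0,0,-24],[-0.501,-0.517,0.02],0],[[0,0,-24],[-0.501,-0.517,0.02],0],[[0,0,-24],[-0.501,-0.517,0.02],0],[[0,0,-24],[-0.501,-0.517,0.02],0]]'
```

```text
time: 1.3
tool_pos: [422.3, -17.9, 210.3]
tcp_rot: [3.141, 0.0, -3.006]
contact_force: [1.6, 0.7, 0.0]
grip_width: 2.0
finger_force: 0.0
```

```bash
python3 -m handwheel '[[[0,0,0],[-0.045,-0.121,0],0],[[0,0,0],[-0.045,-0.121,0],0],[[0,0,0],[-0.045,-0.121,0],0],[[0,0,0],[-0.045,-0.121,0],0],[[0,0,0],[-0.045,-0.121,0],0],[[0,0,0],[-0.045,-0.121,0],0]]'
python3 - <<'E'
from plant import *
from h import *
o=get_obs();print(o["tool_pos"],o["tcp_rot"],o["contact_force"],o["grip_width"])
c=capture("wrist");u,v=px(c,(483,-132,110));print(u,v)
cv2.imwrite("pics/w1.png",c["image"][...,::-1])
try: measure(c,int(u),int(v),170)
except Exception as e: print(e)
E
```

```text
time: 1.9
tool_pos: [482.3, -128.5, 210.2]
tcp_rot: [3.141, -0.001, -3.005]
contact_force: [-0.6, -0.1, -0.3]
grip_width: 0.3
finger_force: 0.0
[ 482.28506224 -128.52659613  210.18569429] [ 3.14069014e+00 -7.76311191e-04 -3.00474809e+00] [-0.63028519 -0.08090959 -0.33254581] 0.2930308604113306
318.256569392206 193.0182456552881
yellow rect ((556.5720825195312, -125.45162963867188), (227.71580505371094, 165.01547241210938), 7.806393623352051)
head circle z100 ((486.94970703125, -133.4202423095703), 34.04594421386719) ellipse ((484.8271484375, -133.3020477294922), (58.883846282958984, 59.87914276123047), 18.562728881835938)
white n 250 rect ((484.225830078125, -133.6062774658203), (52.59785079956055, 3.3605809211730957), 7.578054904937744) mean [ 483.69226 -133.90244] angle 7.8849773
```

View pics/w1.png

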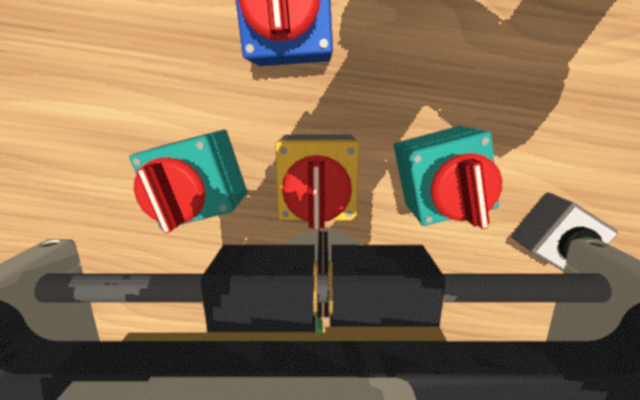

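The wrist view shows the target station at (318,185) with the white line at (317,195) and the turquoise ones on either side. Its centre is refined to ≈ (484, −133.5), bar at 7.8°. I'll check the fingertip profile at the closed tips using depth.

```bash
python3 - <<'E'
from plant import *
from h import *
o=get_obs();c=capture("wrist");p=o["tool_pos"];print("tcp px",px(c,p), px(c,p+[0,0,30]))
M=np.linalg.inv(c["camera_from_world"])
d=c["depth"];v,u=np.indices(d.shape);X=np.stack([(u-c["cx"])/c["fx"]*d,(v-c["cy"])/c["fy"]*d,d,np.ones_like(d)],-1)@M.T
a=o["tcp_rot"][2];R=np.array([[np.cos(a),np.sin(a)],[np.sin(a),-np.cos(a)]])
L=(X[...,:2]-p[:2])@R; z=X[...,2]-p[2]
for h in range(-6,66,6):
    m=(d>0)&(z>=h)&(z<h+6)&(abs(L[...,0])<60)
    if m.any():print(h,m.sum(),np.round([L[m].min(0),L[m].max(0)],1).tolist())
im=c["image"][210:340,220:420,::-1];cv2.imwrite("pics/w2.png",cv2.resize(im,None,fx=4,fy=4))
E
```

```text
tcp px (np.float64(322.56638587402836), np.float64(244.91057406648198)) (np.float64(322.65130563189143), np.float64(273.8922334260445))
-6 1 [[8.2, -0.9], [8.2, -0.9]]
0 97 [[8.2, -7.7], [11.0, 8.1]]
6 234 [[8.1, -14.6], [10.8, 15.0]]
12 328 [[8.1, -16.7], [10.8, 16.7]]
18 211 [[8.0, -16.9], [11.1, 16.8]]
24 101 [[8.0, -3.6], [10.8, 3.4]]
30 106 [[7.7, -3.5], [10.9, 3.3]]
36 69 [[7.3, -2.0], [9.3, 1.9]]
42 181 [[-10.8, -2.4], [9.5, 2.2]]
48 4 [[-8.8, -1.1], [-3.8, 1.8]]
54 28 [[-8.9, -2.6], [-2.4, 2.4]]
60 5 [[25.0, -80.9], [25.5, 80.7]]
```

View pics/w2.png

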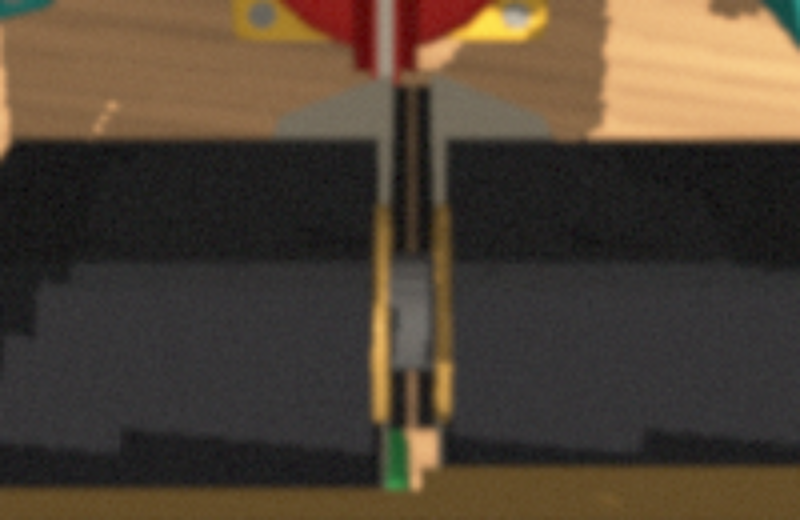

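The fingertips taper across y (half width 3 mm at the tip to 15 mm at 10 mm up). Their x faces are flat and vertical, so I'll turn the tool by 90° and push with a flat face.

```bash
python3 -m handwheel '[[[0,0,90],[-0.001,-0.005,0.02],0],[[0,0,90],[-0.001,-0.005,0.03],0],[[0,0,90],[-0.001,-0.005,0.04],0],[[0,0,90],[-0.001,-0.005,0.05],0],[[0,0,90],[-0.001,-0.005,0.06],0],[[0,0,90],[-0.001,-0.005,0.07],0],[[0,0,90],[-0.001,-0.005,0.075],0],[[0,0,90],[-0.001,-0.005,0.08],0],[[0,0,90],[-0.001,-0.005,0.08],0],[[0,0,90],[-0.001,-0.005,0.08],0],[[0,0,90],[-0.001,-0.005,0.08],0],[[0,0,90],[-0.001,-0.005,0.08],0]]'
python3 -c "
from plant import *
o=get_obs();print(o['tool_pos'],o['tcp_rot'],o['joint_positions'],o['contact_force'])"
```

```text
time: 3.2
tool_pos: [484.5, -133.5, 130.7]
tcp_rot: [3.141, 0.0, 1.708]
contact_force: [-0.2, 0.4, 0.9]
grip_width: 0.4
finger_force: 0.0
[ 484.52243917 -133.51551503  130.73105612] [3.14122096e+00 7.87884414e-05 1.70777538e+00] [-4.21577825e-01  4.03209368e-01  1.72307663e+00  1.53237695e-04
  1.01494970e+00 -5.58637732e-01] [-0.23593207  0.39355447  0.87071637]
```

Pressing: down 18 mm in steps to z ≈ 112.5.

```bash
python3 -m handwheel '[[[0,0,0],[0,0,0.006],0],[[0,0,0],[0,0,0.009],0],[[0,0,0],[0,0,0.011],0],[[0,0,0],[0,0,0.013],0],[[0,0,0],[0,0,0.015],0],[[0,0,0],[0,0,0.0165],0],[[0,0,0],[0,0,0.018],0],[[0,0,0],[0,0,0.018],0],[[0,0,0],[0,0,0.018],0]]'
```

```text
time: 4.1
tool_pos: [485.1, -134.6, 113.0]
tcp_rot: [3.14, 0.001, 1.707]
contact_force: [-0.8, 1.3, 8.3]
grip_width: 0.2
finger_force: 4.2
```

```bash
python3 -m handwheel '[[[0,0,0],[0,0,0.001],0],[[0,0,0],[0,0,0.002],0],[[0,0,0],[0,0,0.002],0]]'
```

```text
time: 4.4
tool_pos: [486.1, -135.0, 112.7]
tcp_rot: [3.138, 0.002, 1.707]
contact_force: [-2.4, 2.1, 19.0]
grip_width: 0.4
finger_force: 10.0
```

Hard stop reached (19 N at 112.7). Now I'll let go, lift and check.

```bash
python3 -m handwheel '[[[0,0,0],[0,0,-0.005],0],[[0,0,0],[0,0,-0.02],0],[[0,0,0],[0,0,-0.04],0],[[0,0,0],[0,0,-0.04],0],[[0,0,0],[0,0,-0.04],0],[[0,0,0],[0,0,-0.04],0],[[0,0,0],[0,0,-0.04],0],[[0,0,0],[0,0,-0.04],0],[[0,0,0],[0,0,-0.04],0],[[0,0,0],[0,0,-0.04],0],[[0,0,0],[0,0,-0.04],0],[[0,0,0],[0,0,-0.04],0]]'
cat > cmp.py <<'E'
from plant import *
from h import *
import pickle,sys
o=get_obs();print(o["time"],o["tool_pos"],o["contact_force"])
a=pickle.load(open("scene.pkl","rb"));b=capture("scene")
f=lambda c:cv2.resize(c["image"][145:225,225:335,::-1],None,fx=3.6,fy=3.6,interpolation=cv2.INTER_CUBIC)
cv2.imwrite(f"pics/{sys.argv[1]}.png",np.hstack([f(a),f(b)]))
E
python3 cmp.py c1
```

```text
time: 5.6
tool_pos: [484.6, -134.4, 150.4]
tcp_rot: [3.141, -0.0, 1.707]
contact_force: [-0.1, 0.8, 0.1]
grip_width: 0.4
finger_force: 0.0
5.6 [ 484.6301179  -134.44116835  150.38977276] [-0.1352988   0.76732993  0.06882498]
```

View pics/c1.png

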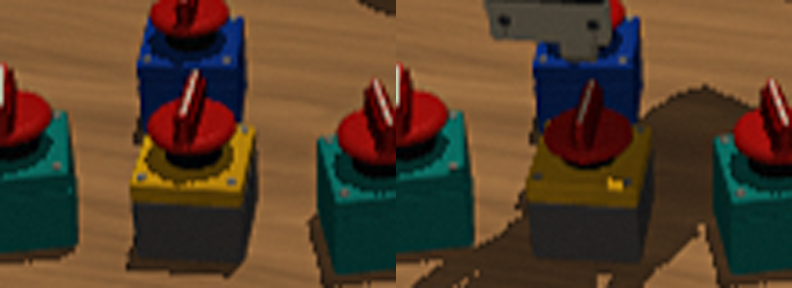

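The right half of the picture shows the head sunk onto the yellow top, with the stem no longer visible at (590,150) and nothing touching it, so it is latched. Next I go beside the bar's far end on its +y side.

```bash
python3 -m handwheel '[[[0,0,0],[0.024,0.0215,0],0],[[0,0,0],[0.024,0.0215,0.01],0],[[0,0,0],[0.024,0.0215,0.025],0],[[0,0,0],[0.024,0.0215,0.038],0],[[0,0,0],[0.024,0.0215,0.0465],0],[[0,0,0],[0.024,0.0215,0.0465],0],[[0,0,0],[0.024,0.0215,0.0465],0]]'
```

```text
time: 6.35
tool_pos: [502.7, -108.0, 104.0]
tcp_rot: [3.142, -0.0, 1.707]
contact_force: [0.1, 0.5, 0.8]
grip_width: 0.5
finger_force: 0.0
```

```bash
python3 -m handwheel '[[[0,0,0],[-0.0062,0,0],0],[[0,0,4],[-0.0078,0.001,0],0],[[0,0,8],[-0.0094,0.0021,0],0],[[0,0,12],[-0.0112,0.0029,0],0],[[0,0,16],[-0.0129,0.0037,0],0],[[0,0,20],[-0.0148,0.0043,0],0]]'
python3 -m handwheel '[[[0,0,4],[-0.0018,0.0005,0],0]]'
```

```text
time: 6.95
tool_pos: [509.1, -122.0, 104.5]
tcp_rot: [3.141, -0.001, 1.355]
contact_force: [-0.1, 2.0, 1.0]
grip_width: 0.6
finger_force: 1.1
time: 7.05
tool_pos: [509.6, -123.9, 104.6]
tcp_rot: [3.14, -0.001, 1.285]
contact_force: [-0.0, 1.9, 0.9]
grip_width: 0.4
finger_force: 1.2
```

```bash
python3 -m handwheel '[[[0,0,4],[-0.0016,0.0011,0],0],[[0,0,8],[-0.0032,0.0021,0],0],[[0,0,12],[-0.0049,0.003,0],0],[[0,0,14],[-0.0058,0.0033,0],0],[[0,0,14],[-0.0058,0.0033,0],0]]'
python3 -m handwheel '[[[0,0,0],[0.001,0,0],0]]'
python3 cmp.py c2
```

```text
time: 7.55
tool_pos: [511.2, -130.5, 104.6]
tcp_rot: [3.14, -0.001, 1.043]
contact_force: [0.5, 1.6, 1.9]
grip_width: 0.7
finger_force: 1.1
time: 7.65
tool_pos: [511.5, -129.6, 104.4]
tcp_rot: [3.14, -0.0, 1.044]
contact_force: [2.2, 1.3, 2.0]
grip_width: 0.4
finger_force: 0.9
7.65 [ 511.53198516 -129.57739664  104.44466113] [2.17788806 1.29142946 1.96727749]
```

View pics/c2.png

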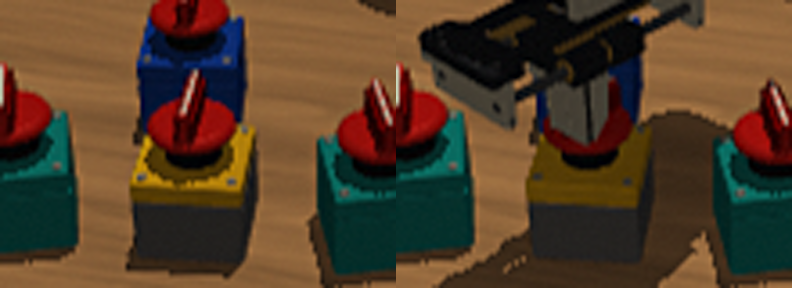

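The right half shows the stem again at (590,160) below the head, so the button has popped out. I'm backing off the way I came, then rising clear.

```bash
python3 -m handwheel '[[[0,0,0],[0.005,0,0],0],[[0,0,0],[0.010,0,0],0],[[0,0,0],[0.016,0,0],0],[[0,0,0],[0.024,0,0],0],[[0,0,0],[0.034,0,0],0],[[0,0,0],[0.034,0,-0.02],0],[[0,0,0],[0.034,0,-0.06],0],[[0,0,0],[0.084,0,-0.1],0],[[0,0,0],[0.134,0,-0.11],0],[[0,0,0],[0.184,0,-0.11],0],[[0,0,0],[0.184,0,-0.11],0],[[0,0,0],[0.184,0,-0.11],0]]'
python3 - <<'E'
from plant import *
from h import *
import pickle
o=get_obs();print(o["time"],o["tool_pos"],o["contact_force"])
b=capture("scene");t=capture("top");t0=pickle.load(open("top.pkl","rb"));measure(t,376,222,24)
f=lambda c,y,x:cv2.resize(c["image"][y:y+80,x:x+110,::-1],None,fx=3.6,fy=3.6,interpolation=cv2.INTER_CUBIC)
cv2.imwrite("pics/c3.png",np.vstack([np.hstack([f(b,145,225),f(t,180,320)]),cv2.resize(t["image"][...,::-1],(792,312))]))
E
```

```text
time: 8.9
tool_pos: [604.1, 32.0, 213.4]
tcp_rot: [-3.141, 0.0, 1.047]
contact_force: [0.0, -0.0, -0.7]
grip_width: 0.4
finger_force: 0.0
8.9 [604.07011539  32.01029536 213.38071095] [ 0.00354354 -0.02733127 -0.71143128]
yellow rect ((483.4561767578125, -132.82167053222656), (78.8768539428711, 79.9900131225586), 7.943775177001953)
head circle z100 ((483.17584228515625, -130.56521606445312), 29.092594146728516) ellipse ((482.3103942871094, -120.8117446899414), (31.74521827697754, 62.032833099365234), 98.74918365478516)
white n 9 rect ((482.486572265625, -131.45680236816406), (37.08100509643555, 0.5112099051475525), 8.056394577026367) mean [ 482.47635 -131.45853] angle 7.949748
```

View pics/c3.png

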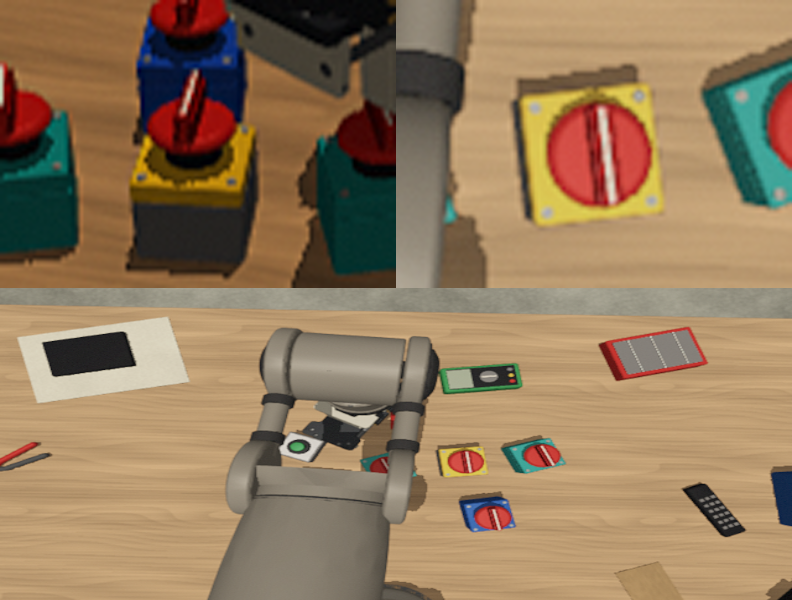

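The head is out, with its stem visible at (190,155). The bar is back at 7.9°, as at the start. The arm is clear of everything and the objects in view have not moved. Handing in.

```bash
python3 -c "
from plant import *
print(close_job())"
```

```text
the job is handed in; nothing more can be done
None
```

The emergency-stop button was pushed in until it latched and stayed in by itself. It was then twisted clockwise from one side until it popped out, it turned back, and the job is handed in (about 9 s of the 48 s used).

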